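Set up the drilling jig on a pine blank

ROBOT

A 6-joint arm with a two-finger parallel gripper is mounted at the origin on the work surface. World frame = base frame: x ahead of the robot, y to its left, z up, the work surface at z = 0. Lengths are in mm, angles in rad, forces in N, time in s.
With the tool pointing down it reaches from about 325 to 925 mm from the base axis. Payload 3.1 kg.
Tool frame: the origin (TCP) lies midway between the tips of the shut fingers; the grasp point (between the pads) lies 19 mm behind it (env.tcp_to_grasp is the distance from the TCP to the grasp point, in mm); z points along the fingers, y is the line along which they close (so a half turn about z gives the same grasp; the last joint's range is limited). The gripper opens to 85 mm and grips with 20 to 120 N. Pads are 22 mm wide; open, the fingers measure 114 mm over their backs; the gripper's body (76 mm by 85 mm) begins 54 mm behind the grasp point. The pads swing forward as they close: fully open they stand 13 mm farther back than shut.
Start: joints at [-1.28, 0.217, 1.613, -0, 1.311, -0.112], TCP at [245.019, -574.983, 231.3] pointing down, gripper open.
Joint ranges: [-2.75, 2.75], [-0.78, 2.1], [0.31, 2.55], [-1.13, 4.27], [0.13, 2.63], [-2.58, 2.58]. Speed limits (rad/s): [2.79, 2.79, 3.14, 3.14, 3.14, 3.14].

INTERFACE

Orientations are given as [roll, pitch, yaw] about the fixed x, y, z axes, in that order (R = Rz(yaw) Ry(pitch) Rx(roll)).
In Python, from cell import env gives the robot as it stands.
- The arm moves only by the tool carry_out, never from a script. Its argument "increments" is a list of rows, each a list of 7 numbers: the shift along the tool's x, y, z in mm, then the turn, a rotation vector about the tool's x, y, z in rad, then the finger opening in mm, from 0 to 85.4. A call has 1 to 20 rows; each row is the pose to reach, as a shift and turn from the pose commanded when the call began, along the tool's axes at that moment; what a row does not reach only later rows make up. A row lasts 1/12 s, in which the tool goes at most 41.7 mm and 7.16 degrees, less where a joint would pass 70% of its speed; a pose out of reach is approached as far as the arm can. A call with a gripper value outside its range is refused whole. The fingers move at their own pace and stop on an object; the grip force is fixed at half the most. Time passes only in rows, so rows that repeat a pose let the fingers close. It gives the time, the measured TCP pose, the force, the opening and the grip force at its end, in the units of the state.
- env.state(): the state, without advancing time (a new reading comes with each control period).
- env.grab_frame(name): name is "scene" or "top" or "wrist"; returns a dict with "color" (420x560x3 uint8, red, green, blue), "depth" (420x560 float32, mm along the optical axis (not along the pixel's ray), 0 where there is no reading), "mtx" (3x3 intrinsics, pixels), "xyz" and "rotation" of the camera in the world. Camera axes: x right, y up, looking along -z (the intrinsics and any distortion apply to the point x, -y, -z); pixel columns grow to the right and rows downward; lengths in mm; the calibration is good to about 2 mm. A picture is of the moment at which its call begins.
- env.finish_job(): hands the job in; it is judged then, once.
The state is a dict: "clock": time; "joint_pos": joint angles; "joint_velocities": joint speeds; "tau": joint torques, N m; "tcp_pos": TCP position; "ee_rot": TCP orientation; "contact_force": force on the tool from outside, world axes, zero at the start; "torque": the same for the moment, N m; "grip_width": finger opening in mm; "finger_force": force on a finger pad.
Only numpy, scipy, OpenCV 4.12 (cv2) and the standard library are available. Lean on these libraries where they do the work, as an engineer would, in place of code of your own. Each camera call takes 0.05 s, during which the arm holds its last target. There are 200 camera calls.

TASK

Lift the long pine blank out of the offcut tray, leaving the two smaller offcuts in there, and lay it flat in the nest of the drilling jig, down between the cleats. Let go of it, then take the jig's sliding drill guide by its knob and slide it along the rail over the blank until you feel its ball click into the notch. Finish holding the guide still by the knob there, with the ball seated and your grip kept on, ready for drilling.

Things in the scene. Friction and masses are not known exactly. Their poses are not given: they have to be found in the camera images.
- blank_mid (a point): Centre of the blank, a plain pine block 120 mm long (its y axis), 40 mm wide (x), 28 mm high (z), about 75 g, the longest of three pine pieces lying flat side by side in the offcut tray, in random order along the tray's x, about 80 mm apart centre to centre, at least 25 mm free beside each for a finger. Its y is within 5 degrees of the tray's y.
- blank: The same blank; origin at the centre of its underside.
- short_mid (a point): Centre of the short offcut, a pine block 60 x 40 x 28 mm, in the tray; stays there.
- stepped_mid (a point): Middle of the stepped offcut, a pine piece 84 mm long, 40 mm wide, 28 mm high over 50 mm of its length and 14 mm over the rest, in the tray; stays there.
- tray_in (a point): Middle of the inner floor of the offcut tray, an open grey plastic tray 280 mm (its x) x 165 mm (its y) x 50 mm high with 6 mm walls and floor, fixed on the bench on the robot's left.
- nest (a point): Middle of the nest's floor, on top of the jig's fixed 18 mm base. y runs along nest and rail, x towards the rail, z up. Six beech cleats 10 mm high bound a space 126 (y) x 46 mm (x) at the floor, bevelled to 133 x 53 mm at their tops: one at each end and two on each long side, leaving the middle 65 mm of the long sides free for fingers. Blank home: its centre 14 mm above this point.
- jig: The drilling jig, fixed on the bench on the robot's right: plywood base 205 x 400 mm, same axes as the nest. Origin at the base's underside, 45 mm in +x from the nest's middle. Its aluminium rail, 40 mm wide and 40 mm high above the base, runs along y, its centre line 105 mm in +x from the nest's; base and rail reach from y = -230 to +170 mm.
- guide: The sliding drill guide; origin at bench height under the knob, on the rail's centre line, same axes as the jig.
- knob (a point): Round black knob of the sliding drill guide, upright, 32 mm across, 36 mm high; origin at its centre, 102 mm above the bench, over the rail; 10 mm free under it. The guide is an aluminium saddle 60 mm long on the rail; its 40 mm wide arm reaches over the nest with a steel drill bush 4 mm above a blank lying home. It starts parked at the rail's -y end, clear of the nest.
- guide_pos (a joint): Position of the drill guide along the rail, m: the knob's y in the nest's axes = value - 0.150. Range 0 to 0.24, starts at 0 to 0.03, grows towards +y. It slides with about 1.5 N of drag and stays where it is left on the plain rail.
- ball (a joint): Sink of the guide's sprung ball, m: under 0.001 riding on the strip in the rail's slot, 0.0035 seated in its one 10 mm cross notch, set anew each time: guide value 0.115 to 0.185. From 5 mm before its middle the ball pulls the guide in, by up to 8 N; past the middle it holds back by up to 10 N. Let go within 3 mm, the guide springs to the middle. Running past and coming back is allowed.
Mind the look-alikes: they are no part of the job. Leave any green or purple look-alike of the blank alone.

How it is judged (in metres and radians):
On the way, in this order (a step that is already met when the one before it is completed fails the run):
1. the blank is lifted out of the tray (z of blank_mid in the frame of tray_in above 0.06 m and contact force between the fingers and blank above 1 N), for 0.1 s.
2. the blank lies home in the nest and is let go (x of blank_mid in the frame of nest between -0.0045 and 0.0045 m and y of blank_mid in the frame of nest between -0.0045 and 0.0045 m and z of blank_mid in the frame of nest between 0.011 and 0.017 m and angle between the y axis of blank_mid and the y axis of nest, either way round below 0.12 rad and contact force between the fingers and blank below 0.1 N), for 0.2 s.
3. the guide's ball sits in the notch, the guide held by its knob (value of joint ball above 0.0028 m and velocity of joint guide_pos between -0.004 and 0.004 m/s and contact force between the fingers and guide above 10 N), for 0.2 s.
At the end, for the whole second after the job is handed in: The blank lies flat in the nest, centred within 4.5 mm each way, within 0.12 rad, untouched; the ball has sunk over 2.8 of its 3.5 mm into the notch (guide within about 2 mm of its middle); the guide is still (under 4 mm/s), gripped with over 10 N; both other offcuts are in the tray (all of step 2 and all of step 3 and z of each of short_mid, stepped_mid in the frame of tray_in below 0.055 m and x of short_mid in the frame of tray_in between -0.14 and 0.14 m and y of short_mid in the frame of tray_in between -0.085 and 0.085 m and x of stepped_mid in the frame of tray_in between -0.14 and 0.14 m and y of stepped_mid in the frame of tray_in between -0.085 and 0.085 m); the arm keeps its last pose, push and grip.
It fails at once if another offcut is lifted out of the tray (not (z of short_mid in the frame of tray_in below 0.055 m) or not (z of stepped_mid in the frame of tray_in below 0.055 m)).
It also fails if it takes over 61 s, if anything falls off the work surface, if the arm or the gripper's body presses on something with over 40 N, if the wrist force passes 120 N, or if a joint passes its speed limit or range.

## Working session

There is one attempt and no reset: what is moved stays moved. The work goes in short steps, Python scripts to look and compute and a tool call to move; the robot and the scene stay as the last step left them, time stands still between calls to the robot, and variables do not carry over. Pictures are saved under pics/ and viewed, at most 10 in all, crops included, and the job is handed in when it is done.

Besides the shell and the picture viewer there is one more tool, called after "Emit:" by a JSON object that holds its "api" and its "payload". carry_out: Moves the arm, as the interface text tells. Its arguments: {"type":"object","properties":{"increments":{"type":"array"}},"required":["increments"]}

```bash
ls; mkdir -p pics
python3 - <<'E'
from cell import env
import cv2,numpy as np
for n in("top","scene"):
    f=env.grab_frame(n); np.savez(f"pics/{n}.npz",**f); cv2.imwrite(f"pics/{n}1.png",f["color"][:,:,::-1]); print(n,f["mtx"],f["xyz"],f["rotation"])
print(env.state())
E
```

```text
pics
top [[388.90953514   0.         281.98805482]
 [  0.         388.90953514 211.93462967]
 [  0.           0.           1.        ]] [ 356.35903938  140.46492117 1126.82130768] [ 0.06970274 -0.02467823 -1.56221923]
scene [[413.7443218    0.         282.62042193]
 [  0.         413.7443218  209.36420288]
 [  0.           0.           1.        ]] [1141.00664757  -18.29118088  849.10290205] [ 0.76818033 -0.01578245  1.38381308]
{'clock': 0.1, 'joint_pos': array([-1.28022103e+00,  2.17754698e-01,  1.61479033e+00,  6.25647988e-06,
        1.31133484e+00, -1.12176769e-01]), 'joint_velocities': array([ 0.0001676 , -0.00391985, -0.00308421,  0.00185086, -0.00114406,
       -0.0016996 ]), 'tau': array([-6.59259331e-04, -3.98078299e+01, -3.04970634e+01, -1.76466633e-04,
        4.23651029e-03,  6.94283159e-06]), 'tcp_pos': array([ 244.78781319, -574.24884182,  230.04304138]), 'ee_rot': array([-3.13932049e+00, -2.62039922e-04,  4.02750152e-01]), 'contact_force': array([ 0.64062339,  0.26668787, -0.3175942 ]), 'torque': array([ 0.00756654,  0.02009077, -0.00110608]), 'finger_force': 0.0, 'grip_width': 85.55466994797456}
```

View pics/top1.png

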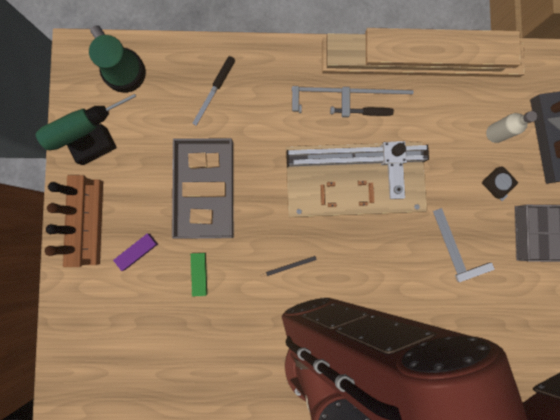

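View pics/scene1.png

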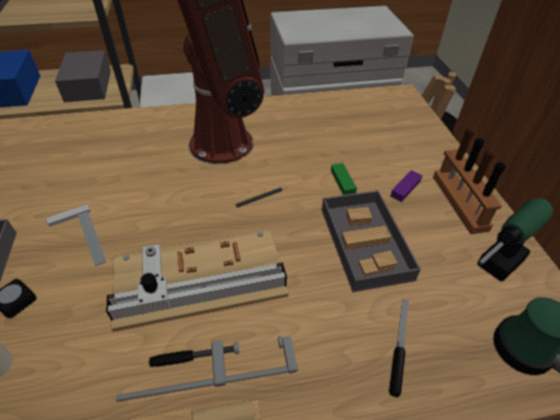

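The top view shows the blank in the tray middle (204,190), the short offcut at (201,216), the stepped one at (203,160), the nest around (347,193) and the knob at (397,150). The scene view agrees. Next I measure them.

```bash
cat > h.py <<'E'
import numpy as np,cv2
from scipy.spatial.transform import Rotation as R
def ray(f,uv):
    uv=np.atleast_2d(np.asarray(uv,float)); K=f["mtx"]
    d=np.c_[(uv[:,0]-K[0,2])/K[0,0],-(uv[:,1]-K[1,2])/K[1,1],-np.ones(len(uv))]
    return R.from_euler("xyz",f["rotation"]).apply(d)
def onz(f,uv,z):
    d=ray(f,uv); return f["xyz"]+d*((z-f["xyz"][2])/d[:,2])[:,None]
def cloud(f):
    v,u=np.mgrid[:420,:560]; d=ray(f,np.c_[u.ravel(),v.ravel()])
    return (f["xyz"]+d*f["depth"].reshape(-1,1)).reshape(420,560,3)
def blobs(m,amin=20):
    n,l,s,c=cv2.connectedComponentsWithStats(m.astype(np.uint8))
    return [(np.argwhere(l==i)[:,::-1],s[i]) for i in range(1,n) if s[i][4]>=amin]
def rect(p): # centre, long side, short side, angle of long side from world y
    (c,(w,h),a)=cv2.minAreaRect(p[:,:2].astype(np.float32)); a=np.radians(a)
    if h>w: w,h,a=h,w,a+np.pi/2
    return np.round(c,1),round(w,1),round(h,1),round((a-np.pi/2+np.pi/2)%np.pi-np.pi/2,4)
E
python3 - <<'E'
from h import *
f=dict(np.load("pics/top.npz")); P=cloud(f); hsv=cv2.cvtColor(f["color"],cv2.COLOR_RGB2HSV)
for n,p in dict(bench=(260,230),blank=(204,190),base=(315,195),nest=(347,194),knob=(398,149),rail=(340,155),cleat=(323,194),arm=(397,175)).items():
    print(n,P[p[1],p[0]].round(1),hsv[p[1],p[0]])
S=hsv[...,1];H=hsv[...,0];V=hsv[...,2]
def reg(m,u0,u1,v0,v1):
    o=np.zeros_like(m);o[v0:v1,u0:u1]=m[v0:v1,u0:u1];return o
print("tray pieces")
for p,s in blobs(reg((S>80)&(V>90),177,230,143,235)): print(s,rect(onz(f,p,34)), P[p[:,1],p[:,0],2].mean().round(1))
print("cleats")
for p,s in blobs(reg((S>140)&(H<14),310,385,170,215),8): print(s,onz(f,p.mean(0),28)[0].round(1))
print("knob")
for p,s in blobs(reg((V<45),385,412,138,165)): print(s,onz(f,p.mean(0),110)[0].round(1))
print("base"); 
z=P[...,2]; m=reg((z>10),270,440,130,225)
for p,s in blobs(m,500): print(s,rect(onz(f,p,18)))
m=reg((V<75)&(S<120),165,240,130,245)
c=cv2.resize(f["color"][130:225,280:435],None,fx=5,fy=5,interpolation=cv2.INTER_CUBIC)
cv2.imwrite("pics/c1.png",c[:,:,::-1])
E
```

```text
bench [3.823e+02 1.765e+02 1.000e-01] [ 16 102 160]
blank [492.5 334.2  34.5] [ 15 102 172]
base [483.5  19.5  20.1] [ 17  89 181]
nest [487.4 -72.6  20.4] [ 17  86 183]
knob [ 596.6 -188.8  121.5] [14 61 54]
rail [595.9 -48.8  42.1] [113  17 137]
cleat [485.3  -2.   31.6] [ 12 133 149]
arm [ 535.1 -200.4   74.9] [117  13 182]
tray pieces
[188 153  31  16 439] (array([576.7, 339. ]), 84.6, 42.9, np.float64(0.02)) 30.2
[182 182  44  15 637] (array([495.4, 335.7]), 120.8, 39.7, np.float64(0.0122)) 43.5
[190 209  23  15 310] (array([419.2, 341. ]), 61.5, 39.3, np.float64(0.0096)) 36.9
cleats
knob
base
[ 285  141  144   76 9811] (array([ 535.8, -105.8]), 417.0, 208.7, np.float64(0.0506))
```

View pics/c1.png

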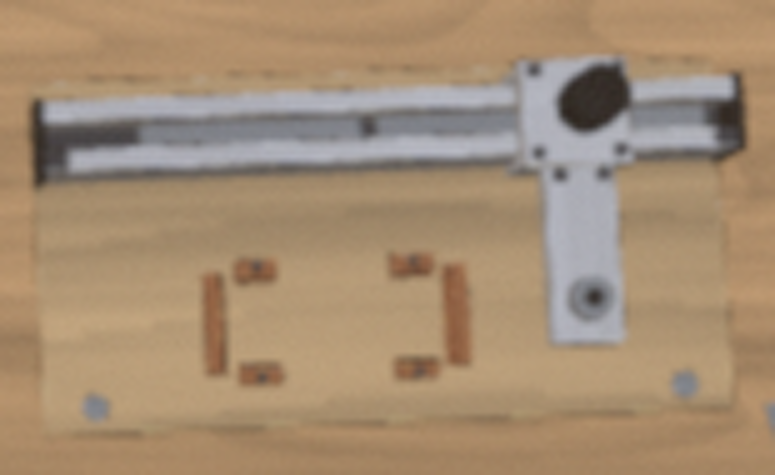

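The crop shows the six cleats, with end cleats at crop (214,323) and (456,314). The knob is at about (595,97), and the notch appears as a dark cross mark in the slot at about (368,126).

Run:
```python
from h import *
t=dict(np.load("pics/top.npz")); s=dict(np.load("pics/scene.npz"))
def cl(f,u0,u1,v0,v1,name):
    h=cv2.cvtColor(f["color"],cv2.COLOR_RGB2HSV).astype(int)
    m=(h[...,1]>110)&(h[...,0]<15)&(h[...,2]<175); o=np.zeros_like(m);o[v0:v1,u0:u1]=m[v0:v1,u0:u1]
    B=[onz(f,p.mean(0),27)[0,:2] for p,_ in blobs(o,8)]; B=np.array(B); print(name,B.round(1).tolist())
    return B
B=cl(t,310,385,170,215,"top"); C=cl(s,170,250,235,275,"scene")
c=lambda x,y,f,z:onz(f,[(x+.5)/5-.5+280,(y+.5)/5-.5+130],z)[0].round(1)
e1,e2=c(214,323,t,28),c(456,314,t,28); print("ends",e1,e2,"ang",np.arctan2(-(e1-e2)[0],(e1-e2)[1]))
print("nest",c(335.5,318.5,t,28),"notch",c(368,126,t,54),"knob",c(597,97,t,112))
P=cloud(t); z=P[...,2]; print("knob top",z[138:165,385:412].max()); k=np.argwhere(z[135:165,380:415]>112)[:,::-1]+[380,135]; print(P[k[:,1],k[:,0]].mean(0),len(k))
# rail ends/edges
print("rail edges",c(40,140,t,58),c(740,110,t,58))
print(cl.__name__ and [onz(s,[151,283],110)[0].round(1)])
```

```text
top [[519.7, -114.3], [515.3, -24.0], [490.8, -139.8], [483.8, -1.0], [455.7, -20.9], [455.8, -34.4], [460.8, -116.3]]
scene [[458.0, -26.7], [486.5, -0.3], [463.0, -115.6], [494.6, -138.5], [517.7, -23.2], [522.8, -113.1]]
ends [485.2  -0.7  28. ] [ 491.9 -139.5   28. ] ang 0.048233454032460904
nest [488.5 -70.3  28. ] notch [594.4 -84.   54. ] knob [ 598.9 -194.6  112. ]
knob top 1126.8213076754312
[ 593.96283215 -184.06985791  145.22155356] 120
rail edges [583.  100.4  58. ] [ 605.5 -293.4   58. ]
[array([ 606. , -187.5,  110. ])]
```

Two cameras agree on these positions:
- **Nest:** about (489,-70), yaw about 0.05.
- **Blank:** (495,336), yaw about 0.012, with sizes matching.
- **Notch:** visible at about y = -84.

First I move to above the blank.

```bash
cat >> h.py <<'E'
def go(x,y,z,yaw,st=None):
    if st is None:
        from cell import env; st=env.state()
    r=R.from_euler("xyz",st["ee_rot"]); q=R.from_euler("xyz",[np.pi,0,yaw])
    print("from",st["tcp_pos"].round(1),st["ee_rot"].round(3),"shift",r.inv().apply(np.array([x,y,z])-st["tcp_pos"]).round(1),"turn",(r.inv()*q).as_rotvec().round(3))
E
python3 -c "
from h import *
go(495.4,335.7,200,np.pi/2+.012)"
```

```text
from [ 244.8 -574.2  230. ] [-3.139 -0.     0.403] shift [ 587.2 -738.8   31.9] turn [-0.002 -0.002 -1.18 ]
```

Emit:
{"api": "carry_out", "payload": {"increments": [[587,-739,0,0,0,-1.18,66],[587,-739,0,0,0,-1.18,66],[587,-739,0,0,0,-1.18,66],[587,-739,0,0,0,-1.18,66],[587,-739,0,0,0,-1.18,66],[587,-739,0,0,0,-1.18,66],[587,-739,0,0,0,-1.18,66],[587,-739,0,0,0,-1.18,66],[587,-739,0,0,0,-1.18,66],[587,-739,0,0,0,-1.18,66],[587,-739,0,0,0,-1.18,66],[587,-739,0,0,0,-1.18,66],[587,-739,0,0,0,-1.18,66],[587,-739,0,0,0,-1.18,66],[587,-739,0,0,0,-1.18,66],[587,-739,0,0,0,-1.18,66],[587,-739,0,0,0,-1.18,66],[587,-739,0,0,0,-1.18,66],[587,-739,0,0,0,-1.18,66],[587,-739,0,0,0,-1.18,66]]}}

```text
clock: 1.77
tcp_pos: [465.7, 230.7, 230.8]
ee_rot: [-3.141, 0.0, 1.584]
contact_force: [0.7, -0.9, 1.1]
grip_width: 66.2
finger_force: 0.0
```

```bash
python3 -c "
from h import *
go(495.4,335.7,200,np.pi/2+.012)"
```

```text
from [465.7 230.7 230.8] [-3.141  0.     1.584] shift [104.6  31.   30.8] turn [-0.     0.     0.001]
```

Emit:
{"api": "carry_out", "payload": {"increments": [[105,31,31,0,0,0,66],[105,31,31,0,0,0,66],[105,31,31,0,0,0,66],[105,31,31,0,0,0,66],[105,31,31,0,0,0,66],[105,31,31,0,0,0,66],[105,31,31,0,0,0,66]]}}

```text
clock: 2.35
tcp_pos: [495.7, 332.7, 200.6]
ee_rot: [3.142, 0.0, 1.582]
contact_force: [0.0, -0.2, -0.8]
grip_width: 66.2
finger_force: 0.0
```

Run:
```python
from h import *
from cell import env
w=env.grab_frame("wrist"); np.savez("pics/w1.npz",**w); cv2.imwrite("pics/w1.png",w["color"][:,:,::-1]); print(w["xyz"],w["rotation"])
h=cv2.cvtColor(w["color"],cv2.COLOR_RGB2HSV)
for p,s in blobs((h[...,1]>70)&(h[...,2]>90),800): print(s,rect(onz(w,p,34)))
go(495.4,335.7,8,np.pi/2+.012)
```

```text
[493.97605765 414.23915617 342.78729023] [-3.22062011e-01  2.41431294e-04  1.14393064e-02]
[     0      0    560    401 108322] (array([491.6, 288.7]), 597.0, 378.1, np.float64(-1.5523))
[ 256  107   49  138 6343] (array([494.3, 339.4]), 120.6, 40.0, np.float64(0.0241))
[ 350  125   54   95 4586] (array([575.8, 345.2]), 81.2, 44.1, np.float64(0.0773))
[ 167  133   53   74 3377] (array([420. , 346.1]), 63.0, 43.3, np.float64(-0.0364))
[  185   273   193   142 21563] (array([491.5, 172.9]), 198.0, 167.5, np.float64(-1.4316))
from [495.9 332.7 200.9] [3.141 0.    1.581] shift [  3.1  -0.6 192.9] turn [ 0.001  0.    -0.001]
```

View pics/w1.png

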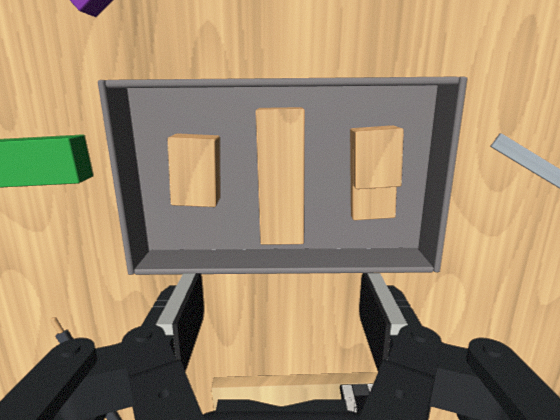

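The wrist view shows the blank clearly in the middle at (280,175), with the offcuts on both sides. Averaging the cameras puts it at (494.8,337.5) with yaw about 0.018. I descend and grip.

Emit:
{"api": "carry_out", "payload": {"increments": [[5,-1,40,0,0,-0.005,66],[5,-1,80,0,0,-0.005,66],[5,-1,120,0,0,-0.005,66],[5,-1,150,0,0,-0.005,66],[5,-1,170,0,0,-0.005,66],[5,-1,182,0,0,-0.005,66],[5,-1,189,0,0,-0.005,66],[5,-1,192,0,0,-0.005,66],[5,-1,192,0,0,-0.005,66],[5,-1,192,0,0,-0.005,35],[5,-1,192,0,0,-0.005,30],[5,-1,192,0,0,-0.005,30],[5,-1,192,0,0,-0.005,30],[5,-1,192,0,0,-0.005,30],[5,-1,192,0,0,-0.005,30],[5,-1,192,0,0,-0.005,30]]}}

```text
clock: 3.73
tcp_pos: [496.6, 339.8, 10.5]
ee_rot: [3.138, -0.002, 1.588]
contact_force: [0.2, -0.3, 6.3]
grip_width: 39.1
finger_force: 62.1
```

Emit:
{"api": "carry_out", "payload": {"increments": [[0,0,-10,0,0,0,30],[0,0,-30,0,0,0,30],[0,0,-60,0,0,0,30],[0,0,-100,0,0,0,30],[0,0,-140,0,0,0,30],[0,0,-160,0,0,0,30],[0,0,-160,0,0,0,30],[0,0,-160,0,0,0,30]]}}

```text
clock: 4.4
tcp_pos: [495.5, 339.3, 170.5]
ee_rot: [3.138, -0.002, 1.588]
contact_force: [0.3, 0.2, -1.2]
grip_width: 38.8
finger_force: 61.4
```

Run:
```python
from h import *
from cell import env
w=env.grab_frame("wrist"); np.savez("pics/w2.npz",**w); cv2.imwrite("pics/w2.png",w["color"][:,:,::-1]); print(w["xyz"],w["rotation"])
go(489.3,-69.8,150,np.pi/2+.052)
```

```text
[492.78074542 420.56011764 312.81192895] [-0.31999531 -0.00288587  0.01759826]
from [494.  338.6 168. ] [-3.141  0.     1.588] shift [-408.2  -11.7   18.2] turn [-0.001  0.    -0.035]
```

View pics/w2.png

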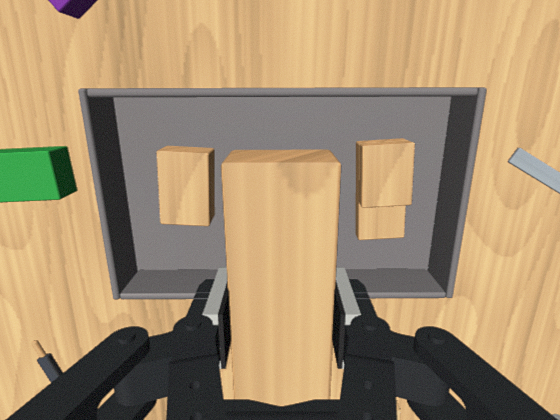

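The blank hangs level in the grip. Its far top edge runs from (223,165) to (340,163), and both offcuts are still in the tray. Now I compute its offset in the hand.

Run:
```python
from h import *
w=dict(np.load("pics/w2.npz"))
for z in (190,193,196):
    a,b=onz(w,[[223.5,165],[339.5,163]],z)[:,:2]; print(z,a.round(1),b.round(1),"width",np.linalg.norm(b-a).round(1),"ang",((b-a)[1]/(b-a)[0]).round(3))
```

```text
190 [474.1 395.8] [513.2 397.1] width 39.2 ang 0.034
193 [474.5 396.4] [512.7 397.7] width 38.2 ang 0.034
196 [475. 397.] [512.2 398.3] width 37.3 ang 0.034
```

Emit:
{"api": "carry_out", "payload": {"increments": [[-40,-1,0,0,0,-0.035,30],[-90,-3,0,0,0,-0.035,30],[-130,-4,0,0,0,-0.035,30],[-170,-5,0,0,0,-0.035,30],[-210,-6,0,0,0,-0.035,30],[-250,-7,0,0,0,-0.035,30],[-290,-8,0,0,0,-0.035,30],[-330,-10,0,0,0,-0.035,30],[-370,-11,0,0,0,-0.035,30],[-395,-12,0,0,0,-0.035,30],[-408,-12,18,0,0,-0.035,30],[-408,-12,50,0,0,-0.035,30],[-408,-12,80,0,0,-0.035,30],[-408,-12,80,0,0,-0.035,30],[-408,-12,80,0,0,-0.035,30],[-408,-12,80,0,0,-0.035,30]]}}

```text
clock: 5.78
tcp_pos: [489.2, -69.0, 88.0]
ee_rot: [-3.14, -0.001, 1.623]
contact_force: [-0.0, 0.1, -0.9]
grip_width: 38.8
finger_force: 61.3
```

Run:
```python
from h import *
from cell import env
T=[]
for i in range(4): w=env.grab_frame("wrist"); T.append(env.state()["tcp_pos"])
print(np.mean(T,0),np.std(T,0))
np.savez("pics/w3.npz",**w); cv2.imwrite("pics/w3.png",w["color"][:,:,::-1])
```

```text
[491.03603998 -69.380156    89.91270959] [0.33858776 0.07703485 0.40130978]
```

View pics/w3.png

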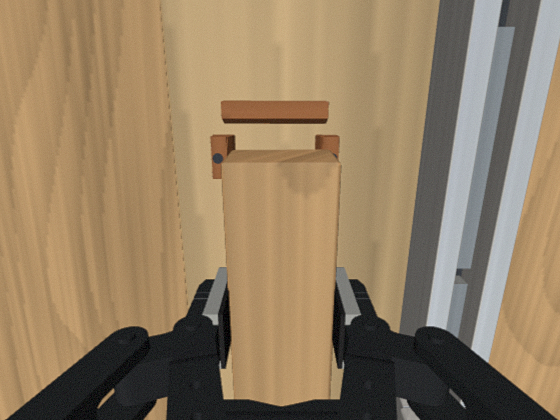

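The nest's end cleat spans (221–328, ~110) and the side cleats' outer edges are at columns 211 and 340. The blank's far edge runs from (223,165) to (340,163). I compare both in the world frame.

Run:
```python
from h import *
from cell import env
w=dict(np.load("pics/w3.npz"))
e=onz(w,[[221.5,103],[328,103]],28); print("end cleat outer",e.round(1).tolist(), "mid",e.mean(0))
s=onz(w,[[211,145],[340,145]],28); print("side outer",s.round(1).tolist(),"mid",s.mean(0))
b=onz(w,[[223.5,165],[339.5,163]],113); print("blank far",b.round(1).tolist(),b.mean(0))
n=onz(w,[457,272],54); print("notch approx",n.round(1))
d=np.array([-np.sin(.052),np.cos(.052)])
print("nest from end cleat (outer edge 63+~13)",e.mean(0)[:2]-d*75)
print("blank centre",b.mean(0)[:2]-d*60)
print(np.degrees(np.arctan2((e[1]-e[0])[1],(e[1]-e[0])[0])),np.degrees(np.arctan2((b[1]-b[0])[1],(b[1]-b[0])[0])))
go(489.3,-68,40,np.pi/2+.052)
```

```text
end cleat outer [[454.9, 2.7, 28.0], [511.7, 5.7, 28.0]] mid [483.3220852    4.16725958  28.        ]
side outer [[449.2, -20.0, 28.0], [520.4, -16.2, 28.0]] mid [484.80458172 -18.10251368  28.        ]
blank far [[468.4, -13.0, 113.0], [506.4, -10.3, 113.0]] [487.42254106 -11.65493958 113.        ]
notch approx [[586.6 -77.6  54. ]]
nest from end cleat (outer edge 63+~13) [487.22032784 -70.73136326]
blank centre [490.54113517 -71.57383786]
3.0367928830372906 4.006893995915799
from [491.3 -69.4  90.2] [3.138e+00 1.000e-03 1.623e+00] shift [ 1.6 -2.1 50.2] turn [0.003 0.001 0.001]
```

Emit:
{"api": "carry_out", "payload": {"increments": [[1.5,-2.5,20,0,0,0.01,30],[1.5,-2.5,40,0,0,0.01,30],[1.5,-2.5,48,0,0,0.01,30],[1.5,-2.5,52,0,0,0.01,30],[1.5,-2.5,56,0,0,0.01,30],[1.5,-2.5,59,0,0,0.01,30],[1.5,-2.5,62,0,0,0.01,30],[1.5,-2.5,65,0,0,0.01,30],[1.5,-2.5,65,0,0,0.01,30],[1.5,-2.5,65,0,0,0.01,30]]}}

```text
clock: 6.82
tcp_pos: [487.2, -68.0, 23.4]
ee_rot: [3.141, 0.0, 1.613]
contact_force: [0.5, 0.8, -0.4]
grip_width: 39.0
finger_force: 61.4
```

Emit:
{"api": "carry_out", "payload": {"increments": [[0,0,1,0,0,0,30],[0,0,2,0,0,0,30],[0,0,2.5,0,0,0,30],[0,0,2.5,0,0,0,30]]}}

```text
clock: 7.15
tcp_pos: [487.5, -68.1, 22.4]
ee_rot: [-3.141, -0.0, 1.613]
contact_force: [-4.6, 0.6, 9.6]
grip_width: 39.4
finger_force: 62.6
```

Emit:
{"api": "carry_out", "payload": {"increments": [[0,0,2,0,0,0,42],[0,0,2,0,0,0,46],[0,0,2,0,0,0,52],[0,0,2,0,0,0,60],[0,0,2,0,0,0,60],[0,0,-30,0,0,0,60],[0,0,-70,0,0,0,60],[0,0,-110,0,0,0,60],[0,0,-130,0,0,0,60],[0,0,-130,0,0,0,60],[0,0,-130,0,0,0,60]]}}

```text
clock: 8.07
tcp_pos: [488.4, -68.3, 152.6]
ee_rot: [3.138, 0.001, 1.613]
contact_force: [-0.1, -0.1, -0.2]
grip_width: 59.8
finger_force: 0.0
```

Run:
```python
from h import *
from cell import env
w=env.grab_frame("wrist"); np.savez("pics/w4.npz",**w); cv2.imwrite("pics/w4.png",w["color"][:,:,::-1])
print(env.state()["tcp_pos"])
```

```text
[486.88011563 -67.84930359 150.64122729]
```

View pics/w4.png

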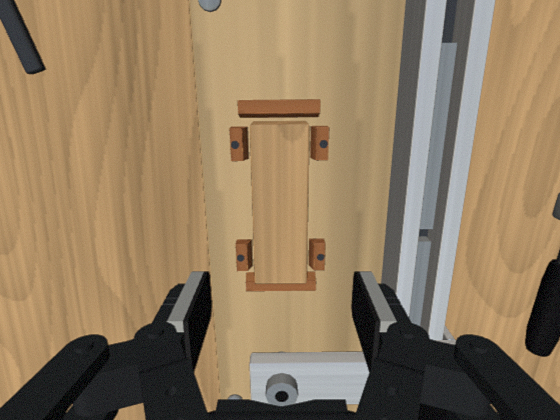

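The blank lies flat between all six cleats, with its top face spanning (250–309, 122–284). The notch mark is at (426,233) in the rail slot and the bush at (281,392). Next I locate the knob by triangulation, and the notch.

Run:
```python
from h import *
from cell import env
t=dict(np.load("pics/top.npz")); s=dict(np.load("pics/scene.npz")); w=dict(np.load("pics/w4.npz"))
def dark(f,u,v,r):
    g=f["color"].max(2); m=np.zeros_like(g,bool); m[v-r:v+r,u-r:u+r]=g[v-r:v+r,u-r:u+r]<75
    p,st=max(blobs(m,10),key=lambda b:len(b[0])); print(st); return (p.min(0)+p.max(0))/2
a=dark(t,399,149,12); b=dark(s,151,283,13)
da,db=ray(t,a)[0],ray(s,b)[0]; A=np.c_[da,-db]; k=np.linalg.lstsq(A,s["xyz"]-t["xyz"],rcond=None)[0]
pa,pb=t["xyz"]+k[0]*da,s["xyz"]+k[1]*db; print("knob",a,b,pa.round(1),pb.round(1))
print("notch w",onz(w,[426,233],54).round(1))
c=onz(w,[[250.5,122],[309,122],[252.5,284],[307,284]],46); print("blank corners",c.round(1).tolist(),"centre",c.mean(0).round(1))
e=np.array([583.,100.4])-np.array([605.5,-293.4]); print("rail ang",np.arctan2(-e[0],e[1]))
go(599,-190,175,0)
```

```text
[392 144  14  12 118]
[140 273  18  20 263]
knob [398.5 149.5] [148.5 282.5] [ 599.3 -195.7  104.5] [ 599.5 -194.1  104. ]
notch w [[590.8 -79.6  54. ]]
blank corners [[465.2, -9.1, 46.0], [503.8, -7.4, 46.0], [468.7, -129.9, 46.0], [510.3, -128.2, 46.0]] centre [487.  -68.6  46. ]
rail ang 0.05707355070247532
from [486.9 -67.8 150.6] [-3.142 -0.     1.613] shift [-126.8  106.9  -24.4] turn [-0.     0.     1.613]
```

Emit:
{"api": "carry_out", "payload": {"increments": [[0,0,-20,0,0,0,66],[-30,25,-20,0,0,0,66],[-60,49,-20,0,0,0,66],[-90,73,-20,0,0,0,66],[-115,93,-20,0,0,0,66],[-131,106.5,-20,0,0,0,66],[-131,106.5,-20,0,0,0,66],[-131,106.5,-20,0,0,0,66],[-131,106.5,-20,0,0,0,66]]}}

```text
clock: 8.87
tcp_pos: [597.1, -193.2, 168.1]
ee_rot: [-3.137, -0.003, 1.613]
contact_force: [0.2, -0.3, -1.0]
grip_width: 66.0
finger_force: 0.0
```

Run:
```python
from h import *
from cell import env
w=env.grab_frame("wrist"); cv2.imwrite("pics/w5.png",w["color"][:,:,::-1]); np.savez("pics/w5.npz",**w)
go(599.4,-195,83,np.pi/2+.052)
```

```text
from [ 597.2 -193.   168.7] [-3.138e+00 -2.000e-03  1.613e+00] shift [-2.3  2.4 85.7] turn [-0.004 -0.002 -0.01 ]
```

View pics/w5.png

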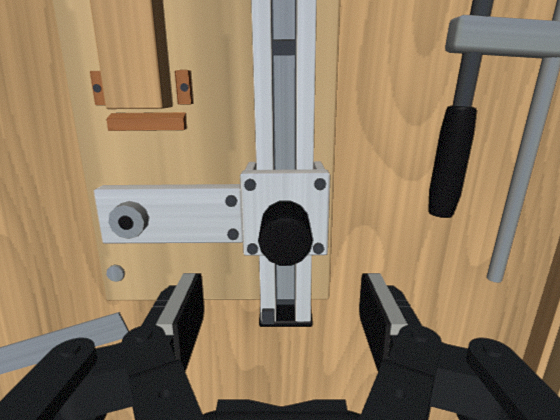

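The view shows the knob's top disc at about (286,238), the saddle's top face at (242–329, 171–255), and the notch at (284,46) as a clear dark band across the slot strip.

Run:
```python
from h import *
w=dict(np.load("pics/w5.npz"))
print("knob top",onz(w,[286,238],120).round(1)); c=onz(w,[[242,171],[329,170],[243,255],[328,254]],74); print("saddle",c.round(1).tolist(),c.mean(0).round(1))
for z in (50,54,58): print("notch",z,onz(w,[284,46],z).round(1))
print(w["depth"][46,284],w["depth"][60,284],w["depth"][60,262])
d=ray(w,[[284,60],[262,60]]); print(w["xyz"][2]+d[:,2]*[w["depth"][60,284],w["depth"][60,262]])
```

```text
knob top [[ 598.7 -191.1  120. ]]
saddle [[568.9, -164.1, 74.0], [625.7, -160.9, 74.0], [570.1, -224.4, 74.0], [630.0, -221.0, 74.0]] [ 598.7 -192.6   74. ]
notch 50 [[593.  -85.4  50. ]]
notch 54 [[593.  -85.9  54. ]]
notch 58 [[593.  -86.3  58. ]]
253.7606 248.64066 234.21729
[42.49003618 58.10979524]
```

Emit:
{"api": "carry_out", "payload": {"increments": [[1,1.5,30,0,0,-0.01,66],[1,1.5,55,0,0,-0.01,66],[1,1.5,72,0,0,-0.01,66],[1,1.5,82,0,0,-0.01,66],[1,1.5,85,0,0,-0.01,66],[1,1.5,85,0,0,-0.01,60],[1,1.5,85,0,0,-0.01,40],[1,1.5,85,0,0,-0.01,25],[1,1.5,85,0,0,-0.01,25],[1,1.5,85,0,0,-0.01,25],[1,1.5,85,0,0,-0.01,25],[1,1.5,85,0,0,-0.01,25]]}}

```text
clock: 9.92
tcp_pos: [599.2, -193.8, 88.0]
ee_rot: [-3.138, 0.0, 1.623]
contact_force: [-6.8, -0.1, 6.1]
grip_width: 30.3
finger_force: 60.5
```

Emit:
{"api": "carry_out", "payload": {"increments": [[5,0,0,0,0,0,25],[12,0,0,0,0,0,25],[20,0,0,0,0,0,25],[28,0,0,0,0,0,25],[36,0,0,0,0,0,25],[44,0,0,0,0,0,25],[52,0,0,0,0,0,25],[60,0,0,0,0,0,25],[68,0,0,0,0,0,25],[76,0,0,0,0,0,25],[84,0,0,0,0,0,25],[90,0,0,0,0,0,25],[94,0,0,0,0,0,25],[94,0,0,0,0,0,25]]}}

```text
clock: 11.08
tcp_pos: [594.4, -100.1, 88.0]
ee_rot: [-3.139, 0.002, 1.624]
contact_force: [-6.9, -2.0, 7.2]
grip_width: 30.6
finger_force: 60.5
```

Emit:
{"api": "carry_out", "payload": {"increments": [[2,0,0,0,0,0,25],[4,0,0,0,0,0,25],[6,0,0,0,0,0,25],[7,0,0,0,0,0,25],[7,0,0,0,0,0,25]]}}

```text
clock: 11.5
tcp_pos: [594.1, -93.4, 88.0]
ee_rot: [-3.138, 0.002, 1.623]
contact_force: [-7.9, -1.8, 6.7]
grip_width: 30.5
finger_force: 60.6
```

Emit:
{"api": "carry_out", "payload": {"increments": [[1,0,0,0,0,0,25],[2,0,0,0,0,0,25],[2,0,0,0,0,0,25]]}}

```text
clock: 11.75
tcp_pos: [593.9, -91.0, 88.0]
ee_rot: [-3.138, 0.001, 1.623]
contact_force: [-7.3, -0.8, 8.0]
grip_width: 30.5
finger_force: 60.7
```

Emit:
{"api": "carry_out", "payload": {"increments": [[1,0,0,0,0,0,25],[2,0,0,0,0,0,25],[2,0,0,0,0,0,25]]}}

```text
clock: 12.0
tcp_pos: [593.7, -87.1, 88.0]
ee_rot: [-3.138, -0.003, 1.622]
contact_force: [-7.1, 9.3, 9.2]
grip_width: 30.6
finger_force: 60.9
```

Emit:
{"api": "carry_out", "payload": {"increments": [[1,0,0,0,0,0,25],[2,0,0,0,0,0,25],[2,0,0,0,0,0,25]]}}

```text
clock: 12.25
tcp_pos: [593.7, -85.7, 88.0]
ee_rot: [-3.138, -0.001, 1.623]
contact_force: [-7.2, 3.3, 7.7]
grip_width: 30.5
finger_force: 60.7
```

The ball is pulling in: +9 N, dropping to +3 N near the middle. I ease forward a little more.

Emit:
{"api": "carry_out", "payload": {"increments": [[0.5,0,0,0,0,0,25],[0.5,0,0,0,0,0,25],[0.5,0,0,0,0,0,25]]}}

```text
clock: 12.5
tcp_pos: [593.7, -85.5, 88.0]
ee_rot: [-3.138, -0.001, 1.623]
contact_force: [-6.9, 1.6, 7.4]
grip_width: 30.5
finger_force: 60.7
```

Emit:
{"api": "carry_out", "payload": {"increments": [[0.5,0,0,0,0,0,25],[0.5,0,0,0,0,0,25],[0.5,0,0,0,0,0,25]]}}

```text
clock: 12.75
tcp_pos: [593.7, -85.3, 88.0]
ee_rot: [-3.138, -0.0, 1.623]
contact_force: [-6.9, 0.9, 7.0]
grip_width: 30.6
finger_force: 60.7
```

Emit:
{"api": "carry_out", "payload": {"increments": [[0.5,0,0,0,0,0,25],[0.5,0,0,0,0,0,25],[0.5,0,0,0,0,0,25],[0.5,0,0,0,0,0,25]]}}

```text
clock: 13.08
tcp_pos: [593.7, -85.2, 88.0]
ee_rot: [-3.138, 0.0, 1.623]
contact_force: [-7.5, 0.3, 7.9]
grip_width: 30.6
finger_force: 60.7
```

Run:
```python
from h import *
from cell import env
t=env.grab_frame("top"); s=env.grab_frame("scene")
cv2.imwrite("pics/f1.png",np.hstack([cv2.resize(t["color"][130:230,280:430],(399,300)),cv2.resize(s["color"][190:340,100:300],(400,300))])[:,:,::-1])
```

```text
(no output)
```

View pics/f1.png

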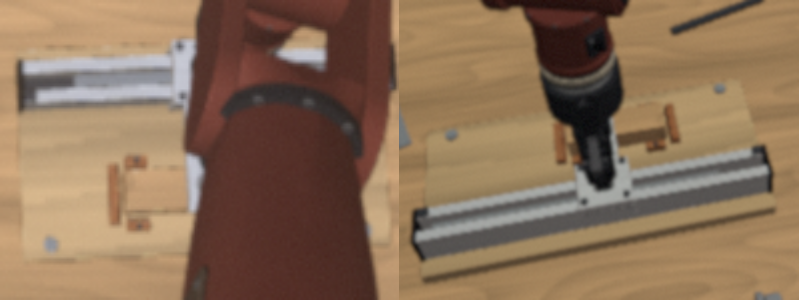

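The guide sits mid-rail over the blank, with the blank still between its cleats. The rail force has fallen to about 0 after the pull-in, so the ball is at the notch's middle. I hand in.

```bash
python3 -c "
from cell import env
s=env.state(); print(s['contact_force'],s['finger_force'],s['clock']); print(env.finish_job())"
```

```text
[-7.50025861 -0.12059824  7.46348609] 60.681032538414 13.1833
the job is handed in; nothing more can be done
None
```

I handed the job in at 13.2 s; no verdict came back. By the camera and force readings, the blank lies in the nest and both offcuts were still in the tray. The guide is gripped by its knob at about 60 N, with the ball seated in the notch.

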